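# Tip the file case's lid over, catch it and let it down

## Task

The lid of the wooden file case stands open, leaning back past upright. With the fingers nudge it from behind until it tips over towards the front and falls by itself with the hand off it, then catch it from below on your fingers while it is still at least a hand's breadth open, and let it down slowly and without a knock until it is fully shut, then draw the hand clear. Never grip the lid, and leave everything else on the bench where it stands.

Things in the scene. Friction and masses are not known exactly. Their poses are not given: they have to be found in the camera images.
- case: plain plywood case of files, fixed, 110 mm deep (its x), 200 wide (y), 90 high, open top. Origin: centre of its underside; z up; x points from its front (turned to the robot's right, where the lid's lip comes down) to its hinge side. Hinge axis along its y at x = +55, z = 90.5 mm. On its front only two 3 mm thick clasps at y = +-70 mm; 100 mm of bench behind it free
- lid (a joint): lid angle, rad: 0 shut, 1.57 upright, 1.70 leaning back on its stop, kept there by gravity alone. Lid about 0.3 kg (+-20 %), hinge damped (0.42 N m s/rad), little friction: tipped to 1.4 it falls on alone, first at 0.05 rad/s, near the bottom at 0.4; from 1.4 about 4 s to 0.7 and 6 s to shut, landing with a knock. Carrying it takes about 1.5 N at the lip
- lid_lip (a point): middle of the lid's free front edge, on its underside, 135 mm from the hinge axis. Shut, this lip overhangs the case's front by 25 mm along its whole width, with free space under it: a finger outside the case can carry it from below right down to shut
- lid_hinge (a point): middle of the hinge axis; it turns with the lid: in its axes the lid runs from x = 0 to x = -135 mm and z points out of its upper (outer) side. The lid is two plywood panels glued together, 9 mm thick in all: the lower 135 x 200 x 4 mm with its underside in the plane through the hinge axis, the upper 125 x 194 x 5 mm, set back 10 mm from the lip, with 2 mm battens at y = +-70 mm
- glue_big: loose white glue bottle, red cap, 60 mm diameter, 170 mm high, at one end of the case; origin at the centre of its base. Leave alone
- glue_small: loose white glue bottle, red cap, 48 mm diameter, 130 mm high, at the other end of the case; origin at the centre of its base. Leave alone
- ply_drum: loose round open plywood box, 90 mm diameter, 80 mm high, in front of the case, off its end nearer the robot; origin at the centre of its base. Leave alone
- ply_tag: loose flat piece of plywood 90 x 60 x 6 mm, lying in front of the case; origin at the centre of its underside. Leave alone
- screwdriver: loose screwdriver with a yellow handle 20 to 30 mm high, lying about 130 mm behind the case. Leave alone
- oak_block: loose hardwood block 50 x 35 x 30 mm, behind the case's end nearer the robot; origin at the centre of its underside. Leave alone
Mind the look-alikes: they are no part of the job. There is more than one size of the case; the one meant has the size given above.

How it is judged (in metres and radians):
On the way, in this order (a step that is already met when the one before it is completed fails the run):
1. the lid, tipped past upright, falls by itself with the fingers off it (value of joint lid between 0.5 and 1.5 rad and velocity of joint lid below -0.02 rad/s and contact force between the fingers and lid_c0 below 0.05 N and contact force between the fingers and lid_c1 below 0.05 N), for 0.2 s.
2. the lid is caught from below on the fingers while still well open (more than 0.35 rad, some 45 mm at the lip) (value of joint lid between 0.35 and 1.4 rad and contact force between the fingers and lid_c0 above 0.4 N and velocity of joint lid above -0.3 rad/s), for 0.2 s.
At the end, for the whole second after the job is handed in: the lid is shut (hinge angle under 0.02 rad, 3 mm at the lip) and still (value of joint lid below 0.02 rad and velocity of joint lid between -0.05 and 0.05 rad/s); the robot touches nothing.
It fails at once if the lid comes down fast: over 0.3 rad/s (40 mm/s at the lip) between 27 mm and 4 mm from shut (value of joint lid between 0.03 and 0.2 rad and velocity of joint lid below -0.3 rad/s).
It fails at once if the lid is gripped: fingers press on its upper and its lower face at once (contact force between the fingers and lid_c1 above 1 N and contact force between the fingers and lid_c0 above 1 N).
It fails at once if a thing on the bench is lifted, knocked or shifted by more than 20 mm (distance of any of glue_big, glue_small, ply_drum, ply_tag, screwdriver, oak_block from where it was at the start of the episode above 0.02 m).
It also fails if it takes over 58 s, if anything falls off the work surface, if the arm or the gripper's body presses on something with over 40 N, if the wrist force passes 120 N, or if a joint passes its speed limit or range.

## Robot

A 6-joint arm with a two-finger parallel gripper is mounted at the origin on the work surface. World frame = base frame: x ahead of the robot, y to its left, z up, the work surface at z = 0. Lengths are in mm, angles in rad, forces in N, time in s.
With the tool pointing down it reaches from about 350 to 975 mm from the base axis. Payload 17.4 kg.
Tool frame: the origin (TCP) lies at the very end of the fingers, on their centre line; the grasp point (between the pads) lies r.hold_point_z behind it (r.hold_point_z is the distance from the TCP to the grasp point, in mm); z points along the fingers, y is the line along which they close (so a half turn about z gives the same grasp; the last joint's range is limited). The gripper opens to 85 mm and grips with 20 to 120 N. Pads are 22 mm wide; open, the fingers measure 114 mm over their backs; the gripper's body (76 mm by 85 mm) begins 54 mm behind the grasp point. The pads swing forward as they close: fully open they stand 13 mm farther back than shut.
Start: joints at [-1.272, 0.116, 1.442, -0, 1.584, -0.038], TCP at [223.057, -637.085, 199.903] pointing down, gripper open.
Joint ranges: [-2.83, 2.83], [-0.83, 2.19], [0.07, 2.5], [-1.14, 4.28], [0.01, 3], [-2.97, 2.97]. Speed limits (rad/s): [1.89, 1.89, 2.22, 3.14, 3.14, 3.14].

## Interface

Orientations are given as a 3x3 rotation matrix whose columns are the frame's x, y, z axes.
In Python, from station import r, eyes gives the robot as it stands.
- The arm moves only by the tool arm_command, never from a script. Its argument "motion" is a list of rows, each an object of numbers: "hand": the closure, from 0 (fully open) to 1 (shut); "dx", "dy", "dz": the shift along the world's x, y, z in mm; "ax", "ay", "az": the turn, a rotation vector about the world's x, y, z in degrees. A call has 1 to 10 rows; each row shifts and turns the commanded pose from where the row before left it; what a row does not reach is not made up. A row lasts 1/8 s, in which the tool goes at most 62.5 mm and 10.7 degrees, less where a joint would pass 70% of its speed; a pose out of reach is approached as far as the arm can. A call with a gripper value outside its range is refused whole. The fingers move at their own pace and stop on an object; "squeeze" is the grip in N (left out, the last holds). Time passes only in rows, so rows that do not move let the fingers close. It gives the time, the measured TCP pose, the force, the opening and the grip force at its end, in the units of the state.
- r.observe(): the state, without advancing time (a new reading comes with each control period).
- eyes.snapshot(name): name is "scene" or "top" or "wrist"; returns a dict with "image" (384x512x3 uint8, red, green, blue), "vfov" (degrees; the focal length in pixels is half the picture's height over the tangent of half this angle, whatever the lens; pixels are square), "cx", "cy" (the principal point, pixels), "dist" ([k1, k2, p1, p2, k3] as OpenCV has them; the pictures are not rectified), "view" (4x4, takes a point from world to camera coordinates). Camera axes: x right, y down, z forward; pixel columns grow to the right and rows downward; lengths in mm; the calibration is good to about 2 mm. A picture is of the moment at which its call begins. There is no depth.
- r.sign_off(): hands the job in; it is judged then, once.
The state is a dict: "clock": time; "joint_pos": joint angles; "joint_velocities": joint speeds; "joint_torque": joint torques, N m; "ee_pos": TCP position; "eef_rot": TCP orientation; "contact_force": force on the tool from outside, world axes, zero at the start; "ft_torque": the same for the moment, N m; "opening": finger opening in mm; "grip_force": force on a finger pad.
Only numpy, scipy, OpenCV 4.12 (cv2) and the standard library are available. Lean on these libraries where they do the work, as an engineer would, in place of code of your own. Each camera call takes 0.05 s, during which the arm holds its last target. There are 200 camera calls.

## Working session

There is one attempt and no reset: what is moved stays moved. The work goes in short steps, Python scripts to look and compute and a tool call to move; the robot and the scene stay as the last step left them, time stands still between calls to the robot, and variables do not carry over. Pictures are saved under pics/ and viewed, at most 11 in all, crops included, and the job is handed in when it is done.

Besides the shell and the picture viewer there is one more tool, called after "Emit:" in YAML: its name, and indented under it one key for each argument. arm_command: Moves the arm, as the interface text tells. Its arguments: {"type":"object","properties":{"motion":{"type":"array"},"squeeze":{"type":"number"}},"required":["motion"]}

```bash
mkdir -p pics; ls
cat > h.py <<'E'
import numpy as np, cv2
from station import r, eyes
def snap(n,f=None):
    s=eyes.snapshot(n)
    if f: cv2.imwrite('pics/'+f,cv2.cvtColor(s['image'],cv2.COLOR_RGB2BGR))
    return s
def K(s):
    f=s['image'].shape[0]/2/np.tan(np.radians(s['vfov']/2))
    return np.array([[f,0,s['cx']],[0,f,s['cy']],[0,0,1.]])
def ray(s,px):
    V=np.array(s['view']);p=cv2.undistortPoints(np.array([[px]],float),K(s),np.array(s['dist'],float))[0,0]
    R=V[:3,:3];return -R.T@V[:3,3],R.T@np.array([p[0],p[1],1])
def onz(s,px,z):
    c,d=ray(s,px);return c+d*(z-c[2])/d[2]
def proj(s,P):
    V=np.array(s['view']);rv=cv2.Rodrigues(V[:3,:3])[0]
    return cv2.projectPoints(np.array(P,float).reshape(-1,1,3),rv,V[:3,3],K(s),np.array(s['dist'],float))[0][:,0]
E
python3 - <<'E'
from h import *
import pickle
D={n:snap(n) for n in('scene','top')}
pickle.dump(D,open('d.pkl','wb'))
im=[]
for n in D:
    i=cv2.cvtColor(D[n]['image'],cv2.COLOR_RGB2BGR)
    cv2.imwrite(f'pics/{n}0.png',cv2.resize(i,(768,576),interpolation=cv2.INTER_CUBIC))
    c,d=ray(D[n],(256,192));print(n,c.round(),onz(D[n],(256,192),0).round(),D[n]['vfov'])
o=r.observe();print(o['clock'],o['ee_pos'],o['eef_rot'],r.hold_point_z,o['contact_force'])
E
```

```text
pics
scene [1153.   20.  772.] [486.  37.   0.] 47.74658472354672
top [521.  61. 899.] [594.  63.   0.] 52.69582013777403
0.1 [ 222.98952656 -636.89602071  199.23128253] [[ 9.43823167e-01  3.30450797e-01 -3.14614996e-04]
 [ 3.30450946e-01 -9.43822663e-01  9.76367039e-04]
 [ 2.57005038e-05 -1.02548265e-03 -9.99999474e-01]] 18.700000000000003 [ 6.09498763e-04 -2.07378129e-01  6.73740574e-01]
```

View pics/scene0.png

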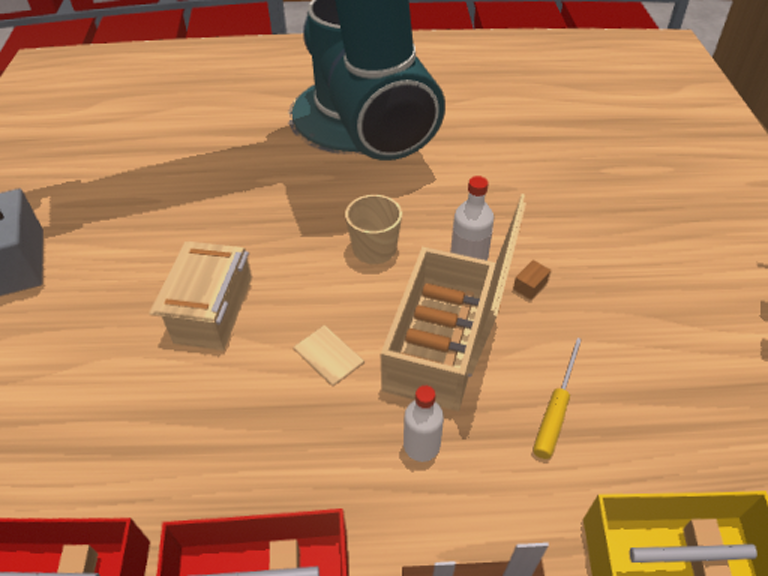

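View pics/top0.png

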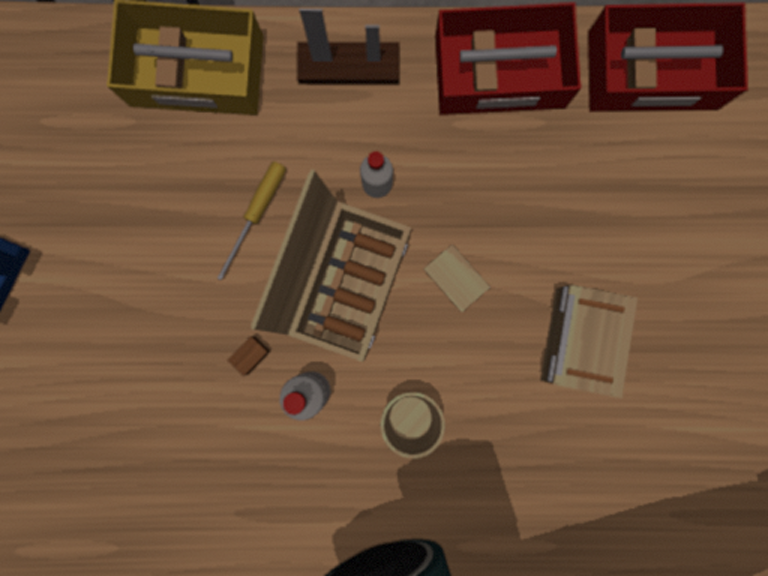

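The picture shows two cases. The open one is at scene (440,320) / top (345,280) and holds files. The smaller shut one at scene (200,295) / top (595,340) is a look-alike. I choose the open one, and will check it in a crop.

Run:
```python
from h import *
import pickle
D=pickle.load(open('d.pkl','rb'))
i=cv2.cvtColor(D['top']['image'],cv2.COLOR_RGB2BGR)[90:290,140:340]
cv2.imwrite('pics/crop1.png',cv2.resize(i,(600,600),interpolation=cv2.INTER_CUBIC))
t=D['top']
pts=np.array([(341,205),(411,230),(365,358),(290,335)])/1.5
P=np.array([onz(t,p,90) for p in pts]);print(P.round(1));print([np.linalg.norm(P[k]-P[k-1]).round(1) for k in range(4)])
```

```text
[[704.  123.3  90. ]
 [668.3  24.7  90. ]
 [489.6  88.9  90. ]
 [521.3 192.7  90. ]]
[np.float64(195.4), np.float64(104.9), np.float64(189.9), np.float64(108.5)]
```

View pics/crop1.png

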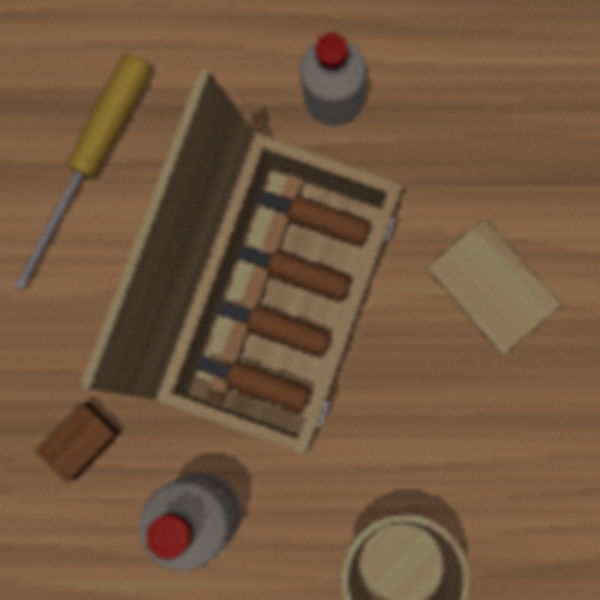

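```bash
cat >> h.py <<'E'
def cw(pose,P):
    x,y,a=pose;P=np.atleast_2d(np.array(P,float));c,s=np.cos(a),np.sin(a)
    return np.c_[x+c*P[:,0]-s*P[:,1],y+s*P[:,0]+c*P[:,1],P[:,2]]
E
python3 - <<'E'
from h import *
import pickle
from scipy.optimize import least_squares
D=pickle.load(open('d.pkl','rb'))
t=D['top'];s=D['scene']
g=lambda a,b:(140+a/3-.33,90+b/3-.33)
# case frame: x from front to hinge; y = z cross x
L=[(256,135),(404,187),(307,452),(160,397)]
px=np.array([g(*p) for p in L])
P=np.array([onz(t,p,90) for p in px]);print(P.round(1),[np.linalg.norm(P[k]-P[k-1]).round(1) for k in range(4)])
# hinge direction: from front to back ~ +y,+x ; case y = rot90 -> toward robot
M=np.array([(55,-100,90),(-55,-100,90),(-55,100,90),(55,100,90)])
th=1.70;tip=[(55-135*np.cos(th),-100,90.5+135*np.sin(th)),(55-135*np.cos(th),100,90.5+135*np.sin(th))]
pt=np.array([g(208,70),g(86,387)])
A=np.vstack([M,tip]);B=np.vstack([px,pt])
f=lambda p:(proj(t,cw(p,A))-B).ravel()
o=least_squares(f,[595,107,1.22]);print('pose',o.x.round(4),o.fun.round(1))
pose=o.x
# check in scene
print('scene pred(768 px)',(proj(s,cw(pose,A))*1.5).round(0).tolist())
C={}
for n,p,z in [('smallcap',g(332,50),130),('bigcap',g(168,537),170),('drumrim',g(405,576),80),('tag',g(494,288),6),('tagc',g(430,268),6),('tagc2',g(503,353),6),('block',g(70,437),30),('blk corner',g(120,430),15),('sd tip',g(22,287),8),('sd but',g(140,63),20)]:
    w=onz(t,p,z); c,sn=np.cos(pose[2]),np.sin(pose[2]); d=w[:2]-pose[:2]
    print(n,w.round(0),'case:',(c*d[0]+sn*d[1]).round(0),(-sn*d[0]+c*d[1]).round(0))
E
```

```text
[[708.2 128.3  90. ]
 [671.2  24.   90. ]
 [486.2  91.7  90. ]
 [524.1 193.4  90. ]] [np.float64(195.3), np.float64(110.7), np.float64(197.0), np.float64(108.6)]
pose [597.6944 110.2867   1.2233] [ 0.2 -1.  -0.3 -0.9 -0.5  0.6 -1.3  0.8  0.7 -0.2  0.9  0.6]
scene pred(768 px) [[463.0, 374.0], [379.0, 353.0], [421.0, 246.0], [495.0, 262.0], [489.0, 310.0], [520.0, 194.0]]
smallcap [757.  74. 130.] case: 20.0 -162.0
bigcap [438. 174. 170.] case: 5.0 172.0
drumrim [401.  24.  80.] case: -148.0 156.0
tag [608. -49.   6.] case: -146.0 -64.0
tagc [623.   0.   6.] case: -95.0 -62.0
tagc2 [558. -55.   6.] case: -169.0 -19.0
block [495. 269.  30.] case: 114.0 151.0
blk corner [500. 235.  15.] case: 84.0 135.0
sd tip [609. 313.   8.] case: 195.0 59.0
sd but [780. 223.  20.] case: 169.0 -133.0
```

Emit:
arm_command:
  motion:
    - {"hand": 1,"dz": 15,"dx": 23,"dy": 43,"az": 5.08}
    - {"hand": 1,"dz": 15,"dx": 23,"dy": 43,"az": 5.08}
    - {"hand": 1,"dz": 15,"dx": 23,"dy": 43,"az": 5.08}
    - {"hand": 1,"dz": 15,"dx": 23,"dy": 43,"az": 5.08}
    - {"hand": 1,"dz": 10,"dx": 23,"dy": 43,"az": 5.08}
    - {"hand": 1,"dz": 10,"dx": 23,"dy": 43,"az": 5.08}
    - {"hand": 1,"dx": 23,"dy": 43,"az": 5.08}
    - {"hand": 1,"dx": 23,"dy": 43,"az": 5.08}
    - {"hand": 1,"dx": 23,"dy": 43,"az": 5.08}
    - {"hand": 1,"dx": 23,"dy": 43,"az": 5.08}

```text
$.motion[0]: bad value
```

Emit:
arm_command:
  motion:
    - {"hand": 1.0,"dx": 23.0,"dy": 43.0,"dz": 15.0,"ax": 0.0,"ay": 0.0,"az": 5.0}

```text
clock: 0.22
ee_pos: [245.1, -594.3, 212.6]
eef_rot: [[0.912, 0.411, -0.002], [0.411, -0.912, 0.003], [-0.0, -0.004, -1.0]]
contact_force: [1.2, 0.4, 0.2]
opening: 70.0
grip_force: 0.0
```

Emit:
arm_command:
  motion:
    - {"hand": 1,"dx": 25,"dy": 47,"dz": 15,"ax": 0,"ay": 0,"az": 4.6}
    - {"hand": 1,"dx": 25,"dy": 47,"dz": 15,"ax": 0,"ay": 0,"az": 4.6}
    - {"hand": 1,"dx": 25,"dy": 47,"dz": 15,"ax": 0,"ay": 0,"az": 4.6}
    - {"hand": 1,"dx": 25,"dy": 47,"dz": 15,"ax": 0,"ay": 0,"az": 4.6}
    - {"hand": 1,"dx": 25,"dy": 47,"dz": 10,"ax": 0,"ay": 0,"az": 4.6}
    - {"hand": 1,"dx": 25,"dy": 47,"dz": 0,"ax": 0,"ay": 0,"az": 4.6}
    - {"hand": 1,"dx": 25,"dy": 47,"dz": 0,"ax": 0,"ay": 0,"az": 4.6}
    - {"hand": 1,"dx": 25,"dy": 47,"dz": 0,"ax": 0,"ay": 0,"az": 4.6}
    - {"hand": 1,"dx": 25,"dy": 47,"dz": 0,"ax": 0,"ay": 0,"az": 4.6}
    - {"hand": 1,"dx": 25,"dy": 47,"dz": 0,"ax": 0,"ay": 0,"az": 4.6}

```text
clock: 1.48
ee_pos: [496.5, -122.4, 284.8]
eef_rot: [[0.335, 0.942, -0.0], [0.942, -0.335, -0.0], [-0.0, -0.0, -1.0]]
contact_force: [1.0, -0.9, -1.5]
opening: -0.0
grip_force: 0.0
```

Emit:
arm_command:
  motion:
    - {"hand": 1,"dx": 6,"dy": 10,"dz": 0,"ax": 9.4,"ay": -3.4,"az": 0}
    - {"hand": 1,"dx": 6,"dy": 10,"dz": 0,"ax": 9.4,"ay": -3.4,"az": 0}
    - {"hand": 1,"dx": 6,"dy": 10,"dz": 0,"ax": 9.4,"ay": -3.4,"az": 0}
    - {"hand": 1,"dx": 6,"dy": 10,"dz": 0,"ax": 9.4,"ay": -3.4,"az": 0}
    - {"hand": 1,"dx": 6,"dy": 10,"dz": 0,"ax": 9.4,"ay": -3.4,"az": 0}
    - {"hand": 1,"dx": 6,"dy": 10,"dz": 0,"ax": 9.4,"ay": -3.4,"az": 0}
    - {"hand": 1,"dx": 6,"dy": 10,"dz": 0,"ax": 9.4,"ay": -3.4,"az": 0}
    - {"hand": 1,"dx": 0,"dy": 0,"dz": 0,"ax": 0,"ay": 0,"az": 0}

```text
clock: 2.48
ee_pos: [537.5, -54.3, 282.0]
eef_rot: [[0.119, 0.94, 0.319], [0.32, -0.34, 0.884], [0.94, -0.003, -0.342]]
contact_force: [0.3, 0.1, -0.2]
opening: -0.1
grip_force: 0.0
```

Run:
```python
from h import *
print(np.round(r.observe()['joint_pos'],2))
i=cv2.cvtColor(snap('scene')['image'],cv2.COLOR_RGB2BGR)
cv2.imwrite('pics/s1.png',cv2.resize(i,(768,576),interpolation=cv2.INTER_CUBIC))
```

```text
[-0.71 -0.09  1.86  1.14  1.83 -0.32]
```

View pics/s1.png

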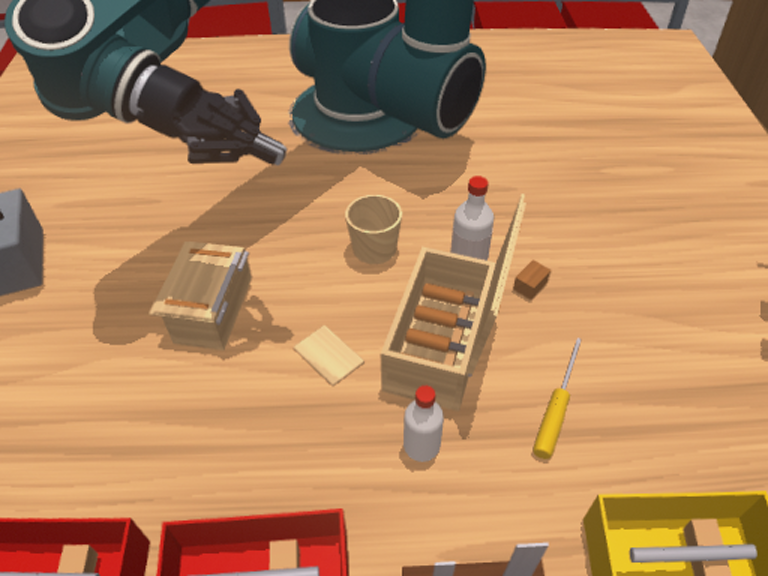

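Standby pose is reachable with the tool tilted. I'll rehearse the end pose in front of the case now, since the lid is out of the way and the shut look-alike lies under the forearm.

Emit:
arm_command:
  motion:
    - {"hand": 1,"dx": 3.5,"dy": 9.5,"dz": -20,"ax": 0,"ay": 0,"az": 0}
    - {"hand": 1,"dx": 3.5,"dy": 9.5,"dz": -20,"ax": 0,"ay": 0,"az": 0}
    - {"hand": 1,"dx": 3.5,"dy": 9.5,"dz": -20,"ax": 0,"ay": 0,"az": 0}
    - {"hand": 1,"dx": 3.5,"dy": 9.5,"dz": -20,"ax": 0,"ay": 0,"az": 0}
    - {"hand": 1,"dx": 3.5,"dy": 9.5,"dz": -20,"ax": 0,"ay": 0,"az": 0}
    - {"hand": 1,"dx": 3.5,"dy": 9.5,"dz": -20,"ax": 0,"ay": 0,"az": 0}
    - {"hand": 1,"dx": 3.5,"dy": 9.5,"dz": -20,"ax": 0,"ay": 0,"az": 0}
    - {"hand": 1,"dx": 3.5,"dy": 9.5,"dz": -20,"ax": 0,"ay": 0,"az": 0}
    - {"hand": 1,"dx": 3.5,"dy": 9.5,"dz": -20,"ax": 0,"ay": 0,"az": 0}
    - {"hand": 1,"dx": 0,"dy": 0,"dz": 0,"ax": 0,"ay": 0,"az": 0}

```text
clock: 3.78
ee_pos: [569.1, 32.3, 103.2]
eef_rot: [[0.116, 0.941, 0.318], [0.322, -0.338, 0.884], [0.94, 0.0, -0.342]]
contact_force: [0.2, 0.6, 0.2]
opening: -0.0
grip_force: 0.0
```

Run:
```python
from h import *
print(np.round(r.observe()['joint_pos'],2))
a=cv2.cvtColor(snap('scene')['image'],cv2.COLOR_RGB2BGR)[100:300,60:400]
cv2.imwrite('pics/s2.png',cv2.resize(a,(800,470),interpolation=cv2.INTER_CUBIC))
```

```text
[-0.54  0.08  2.02  1.17  1.56 -0.56]
```

View pics/s2.png

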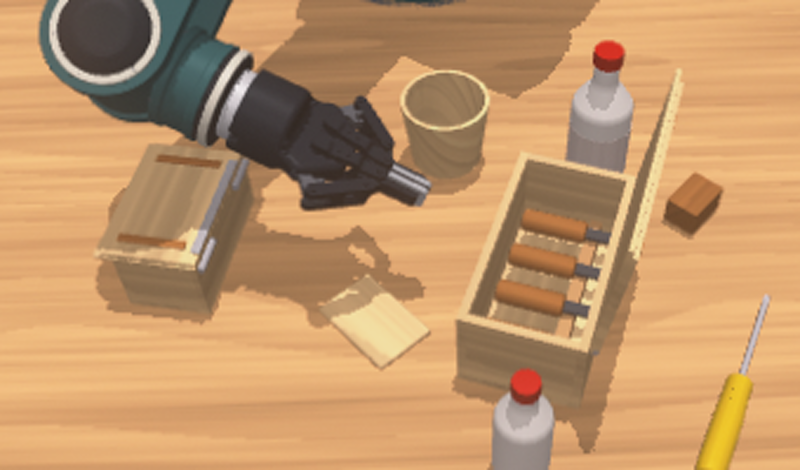

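Emit:
arm_command:
  motion:
    - {"hand": 1,"dx": 1.3,"dy": 3.5,"dz": -10,"ax": 0,"ay": 0,"az": 0}
    - {"hand": 1,"dx": 1.3,"dy": 3.5,"dz": -10,"ax": 0,"ay": 0,"az": 0}
    - {"hand": 1,"dx": 1.3,"dy": 3.5,"dz": -10,"ax": 0,"ay": 0,"az": 0}
    - {"hand": 1,"dx": 1.3,"dy": 3.5,"dz": -8,"ax": 0,"ay": 0,"az": 0}
    - {"hand": 1,"dx": 0,"dy": 0,"dz": 0,"ax": 0,"ay": 0,"az": 0}

```text
clock: 4.45
ee_pos: [574.5, 45.8, 66.2]
eef_rot: [[0.114, 0.941, 0.319], [0.323, -0.339, 0.884], [0.94, 0.002, -0.342]]
contact_force: [-0.1, 0.3, 0.6]
opening: 0.2
grip_force: 0.0
```

Run:
```python
from h import *
s=snap('scene');o=r.observe();print(o['joint_torque'],o['contact_force'])
R=np.array(o['eef_rot']);p=np.array(o['ee_pos'])
q=proj(s,[p,p-100*R[:,2],p+11*R[:,0],p-60*R[:,2]+11*R[:,0]])
x0,y0=130,100
a=cv2.cvtColor(s['image'],cv2.COLOR_RGB2BGR)[y0:y0+150,x0:x0+200]
a=cv2.resize(a,(800,600),interpolation=cv2.INTER_CUBIC)
for u in q: cv2.circle(a,tuple(int(v) for v in ((u-[x0,y0])*4+2)),3,(255,0,255),-1)
cv2.imwrite('pics/s3.png',a)
```

```text
[  0.28882267 -57.13150263 -45.99853635   3.72648641   2.57213026
  -0.08040081] [-0.25961064  0.79795999 -0.09836605]
```

View pics/s3.png

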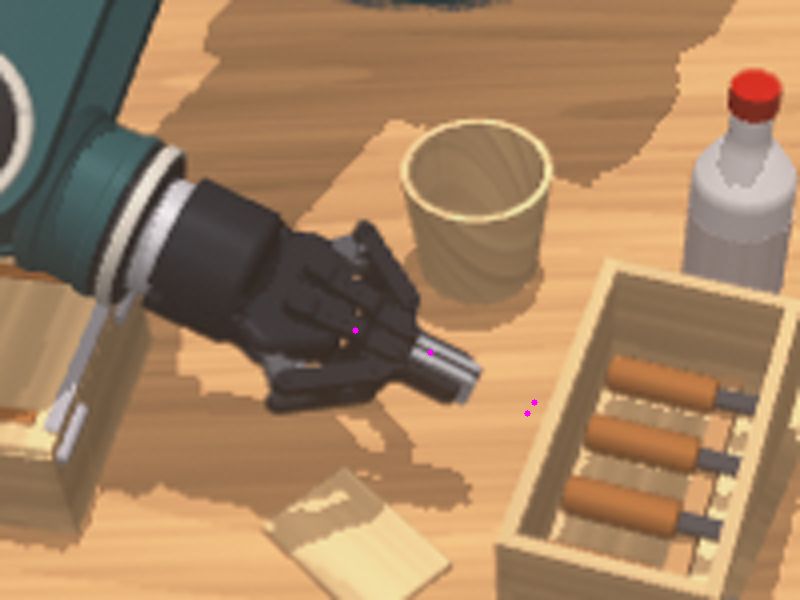

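Projected TCP (527,413) and visible fingertip (~475,385) disagree by about 15 px in the raw image, so I'll triangulate the real tip with the top camera too.

Run:
```python
from h import *
import pickle
s=snap('scene');t=snap('top');w=snap('wrist');o=r.observe();pickle.dump((s,t,w,dict(o)),open('e.pkl','wb'))
R=np.array(o['eef_rot']);p=np.array(o['ee_pos']);print(p)
out=[]
for c in (s,t):
    q=proj(c,[p,p-100*R[:,2],p+11*R[:,0],p-60*R[:,2]+11*R[:,0]])
    u0=(proj(c,[p-40*R[:,2]])[0]-[32,48]).astype(int);print(u0)
    a=cv2.cvtColor(c['image'],cv2.COLOR_RGB2BGR)[u0[1]:u0[1]+96,u0[0]:u0[0]+64]
    a=cv2.resize(a,(384,576),interpolation=cv2.INTER_CUBIC)
    for u in q: cv2.circle(a,tuple(int(v) for v in ((u-u0)*6+3)),3,(255,0,255),-1)
    out.append(a)
cv2.imwrite('pics/s4.png',np.hstack(out))
```

```text
[574.88845439  45.29271986  67.24431559]
[212 146]
[248 155]
```

View pics/s4.png

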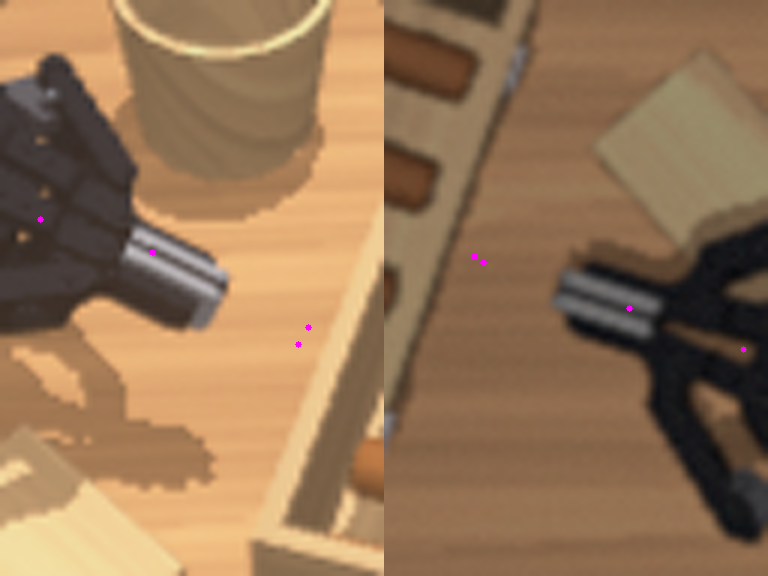

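Run:
```python
from h import *
import pickle
s,t,w,o=pickle.load(open('e.pkl','rb'))
R=np.array(o['eef_rot']);p=np.array(o['ee_pos'])
def tri(a,b):
    (c1,d1),(c2,d2)=ray(s,a),ray(t,b)
    k=np.linalg.lstsq(np.c_[d1,-d2],c2-c1,rcond=None)[0]
    A,B=c1+k[0]*d1,c2+k[1]*d2;return (A+B)/2,np.linalg.norm(A-B)
for a,b in [((226,283),(558,288)),((212,303),(562,290)),((150,250),(655,308))]:
    P,e=tri((212+a[0]/6-.5,146+a[1]/6-.5),(248+(b[0]-384)/6-.5,155+b[1]/6-.5))
    print(P.round(1),e.round(1),'in tool',(R.T@(P-p)).round(1))
```

```text
[564.5  20.3  89.4] 0.9 in tool [ 11.5  -1.2 -33. ]
[564.3  16.8  78.5] 2.3 in tool [  0.2  -0.2 -32.4]
[557.2  -8.9 100.3] 7.8 in tool [ 11.5   1.9 -64.9]
```

The real fingertip end is about 32 mm behind the reported TCP along tool z, and its upper edge is 11.5 mm along tool x. I'll work with that. Next I rise, turn to vertical, and go behind the lid.

Emit:
arm_command:
  motion:
    - {"hand": 1,"dx": -4,"dy": -10,"dz": 25,"ax": 0,"ay": 0,"az": 0}
    - {"hand": 1,"dx": -4,"dy": -10,"dz": 30,"ax": 0,"ay": 0,"az": 0}
    - {"hand": 1,"dx": 0,"dy": 0,"dz": 30,"ax": 0,"ay": 0,"az": 0}
    - {"hand": 1,"dx": 0,"dy": 0,"dz": 30,"ax": -9.4,"ay": 3.4,"az": 0}
    - {"hand": 1,"dx": 0,"dy": 0,"dz": 30,"ax": -9.4,"ay": 3.4,"az": 0}
    - {"hand": 1,"dx": 0,"dy": 0,"dz": 30,"ax": -9.4,"ay": 3.4,"az": 0}
    - {"hand": 1,"dx": 0,"dy": 0,"dz": 30,"ax": -9.4,"ay": 3.4,"az": 0}
    - {"hand": 1,"dx": 0,"dy": 0,"dz": 15,"ax": -9.4,"ay": 3.4,"az": 0}
    - {"hand": 1,"dx": 0,"dy": 0,"dz": 0,"ax": -9.4,"ay": 3.4,"az": 0}
    - {"hand": 1,"dx": 0,"dy": 0,"dz": 0,"ax": -9.4,"ay": 3.4,"az": 0}

```text
clock: 5.9
ee_pos: [566.9, 25.2, 288.7]
eef_rot: [[0.338, 0.941, 0.001], [0.941, -0.338, -0.006], [-0.005, 0.003, -1.0]]
contact_force: [1.0, -0.9, -0.3]
opening: -0.2
grip_force: 0.0
```

Emit:
arm_command:
  motion:
    - {"hand": 1,"dx": 12,"dy": 33,"dz": 0,"ax": 0,"ay": 0,"az": 0}
    - {"hand": 1,"dx": 12,"dy": 33,"dz": 0,"ax": 0,"ay": 0,"az": 0}
    - {"hand": 1,"dx": 12,"dy": 33,"dz": 0,"ax": 0,"ay": 0,"az": 0}
    - {"hand": 1,"dx": 12,"dy": 33,"dz": 0,"ax": 0,"ay": 0,"az": 0}
    - {"hand": 1,"dx": 12,"dy": 33,"dz": 0,"ax": 0,"ay": 0,"az": 0}
    - {"hand": 1,"dx": 12,"dy": 33,"dz": 0,"ax": 0,"ay": 0,"az": 0}
    - {"hand": 1,"dx": 0,"dy": 0,"dz": -40,"ax": 0,"ay": 0,"az": 0}
    - {"hand": 1,"dx": 0,"dy": 0,"dz": -40,"ax": 0,"ay": 0,"az": 0}
    - {"hand": 1,"dx": 0,"dy": 0,"dz": -40,"ax": 0,"ay": 0,"az": 0}
    - {"hand": 1,"dx": 0,"dy": 0,"dz": -15,"ax": 0,"ay": 0,"az": 0}

```text
clock: 7.15
ee_pos: [637.9, 223.1, 149.7]
eef_rot: [[0.337, 0.941, -0.003], [0.941, -0.337, -0.001], [-0.002, -0.002, -1.0]]
contact_force: [0.2, 0.9, 0.2]
opening: -0.1
grip_force: 0.0
```

Run:
```python
from h import *
import pickle
pose=[597.7,110.3,1.2233]
s=snap('scene');t=snap('top');o=r.observe();pickle.dump((s,t,0,dict(o)),open('e.pkl','wb'))
R=np.array(o['eef_rot']);p=np.array(o['ee_pos']);print(p)
out=[];th=1.7
lid=cw(pose,[(55-k*np.cos(th),y,90.5+k*np.sin(th)) for k in(135,) for y in(-100,0,100)])
for c in (s,t):
    q=proj(c,np.vstack([[p,p-32.5*R[:,2],p-70*R[:,2]],lid]))
    u0=(q[1]-[32,48]).astype(int);print(u0)
    a=cv2.cvtColor(c['image'],cv2.COLOR_RGB2BGR)[u0[1]:u0[1]+96,u0[0]:u0[0]+64]
    a=cv2.resize(a,(384,576),interpolation=cv2.INTER_CUBIC)
    for u in q: cv2.circle(a,tuple(int(v) for v in ((u-u0)*6+3)),3,(255,0,255),-1)
    out.append(a)
cv2.imwrite('pics/s5.png',np.hstack(out))
```

```text
[638.4096963  223.21098602 151.07763014]
[328 137]
[137 112]
```

View pics/s5.png

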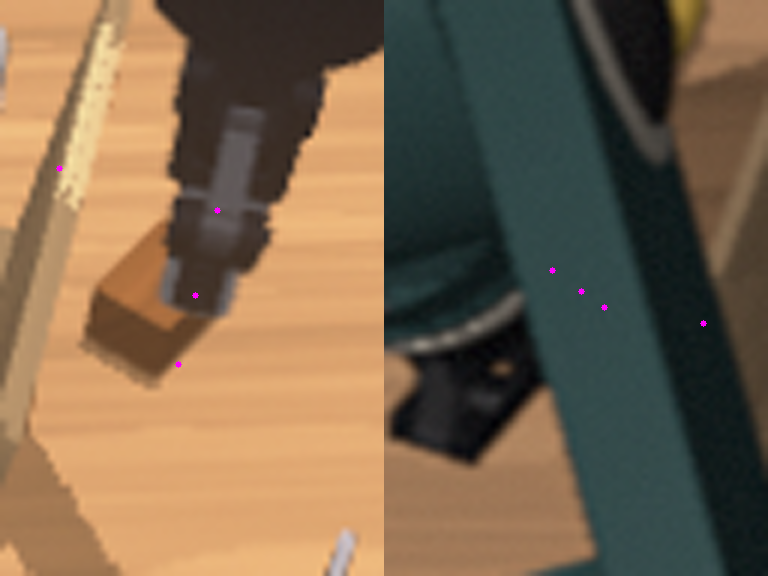

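Emit:
arm_command:
  motion:
    - {"hand": 1,"dx": -3,"dy": -8.3,"dz": 0,"ax": 0,"ay": 0,"az": 0}
    - {"hand": 1,"dx": -3,"dy": -8.3,"dz": 0,"ax": 0,"ay": 0,"az": 0}
    - {"hand": 1,"dx": -2,"dy": -5.5,"dz": 0,"ax": 0,"ay": 0,"az": 0}
    - {"hand": 1,"dx": -1.3,"dy": -3.7,"dz": 0,"ax": 0,"ay": 0,"az": 0}
    - {"hand": 1,"dx": -1.3,"dy": -3.7,"dz": 0,"ax": 0,"ay": 0,"az": 0}
    - {"hand": 1,"dx": -1.3,"dy": -3.7,"dz": 0,"ax": 0,"ay": 0,"az": 0}
    - {"hand": 1,"dx": -1.3,"dy": -3.7,"dz": 0,"ax": 0,"ay": 0,"az": 0}

```text
clock: 8.12
ee_pos: [625.5, 186.4, 151.9]
eef_rot: [[0.337, 0.942, 0.0], [0.942, -0.337, 0.0], [0.0, 0.0, -1.0]]
contact_force: [0.3, 1.4, 1.2]
opening: -0.3
grip_force: 0.6
```

```bash
cat >> h.py <<'E'
def tip():
    o=r.observe();R=np.array(o['eef_rot']);p=np.array(o['ee_pos']);e=p-32.5*R[:,2];f=e+11.5*R[:,0]
    c,s=np.cos(1.2233),np.sin(1.2233)
    k=lambda q:np.round([c*(q[0]-597.7)+s*(q[1]-110.3),-s*(q[0]-597.7)+c*(q[1]-110.3),q[2]],1)
    print(o['clock'],'tip',k(e),'edge',k(f),'F',np.round(o['contact_force'],1))
E
python3 -c "from h import *;tip()"
```

```text
8.125 tip [ 81.   -0.2 184.4] edge [ 92.5  -0.2 184.4] F [0.3 1.4 1.2]
```

Emit:
arm_command:
  motion:
    - {"hand": 1,"dx": -1.3,"dy": -3.5,"dz": 0,"ax": 0,"ay": 0,"az": 0}
    - {"hand": 1,"dx": -1.3,"dy": -3.5,"dz": 0,"ax": 0,"ay": 0,"az": 0}
    - {"hand": 1,"dx": -1.3,"dy": -3.5,"dz": 0,"ax": 0,"ay": 0,"az": 0}
    - {"hand": 1,"dx": -1.3,"dy": -3.5,"dz": 0,"ax": 0,"ay": 0,"az": 0}
    - {"hand": 1,"dx": -1.3,"dy": -3.5,"dz": 0,"ax": 0,"ay": 0,"az": 0}
    - {"hand": 1,"dx": -1.3,"dy": -3.5,"dz": 0,"ax": 0,"ay": 0,"az": 0}
    - {"hand": 1,"dx": -0.7,"dy": -1.8,"dz": 0,"ax": 0,"ay": 0,"az": 0}

```text
clock: 9.0
ee_pos: [616.9, 163.4, 151.7]
eef_rot: [[0.337, 0.941, -0.0], [0.941, -0.337, -0.0], [-0.0, -0.0, -1.0]]
contact_force: [0.3, -0.0, 0.7]
opening: 0.2
grip_force: 0.2
```

Run:
```python
from h import *
tip()
pose=[597.7,110.3,1.2233]
s=snap('scene');out=[]
a=cv2.cvtColor(s['image'],cv2.COLOR_RGB2BGR)[100:260,230:390]
a=cv2.resize(a,(600,600),interpolation=cv2.INTER_CUBIC)
for th,col in((1.6,(0,0,255)),(1.5,(0,255,0)),(1.4,(255,0,0)),(1.3,(255,0,255))):
  for u in proj(s,cw(pose,[(55-135*np.cos(th),y,90.5+135*np.sin(th)) for y in(-100,100)])):
    cv2.circle(a,tuple(int(v) for v in ((u-[230,100])*3.75+2)),2,col,-1)
cv2.imwrite('pics/s6.png',a)
```

```text
9.0 tip [ 56.4   0.  184.2] edge [6.790e+01 1.000e-01 1.842e+02] F [ 0.3 -0.   0.7]
```

View pics/s6.png

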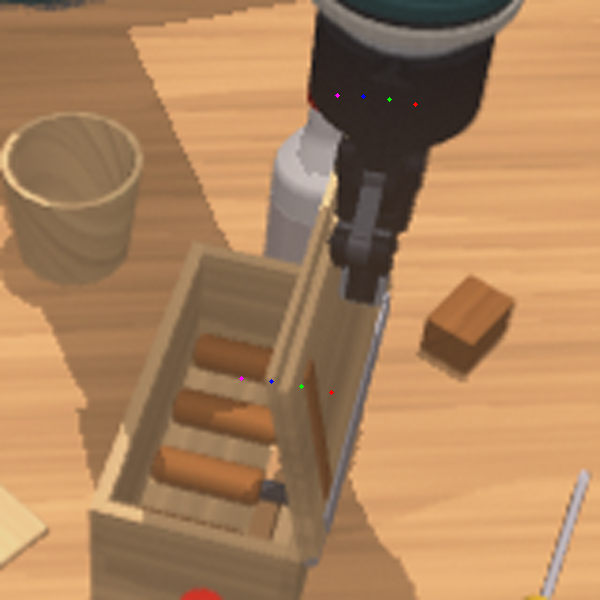

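The lid's near top corner is at (272,380), which matches the 1.40 rad mark (blue), so it will fall on alone. I now withdraw, go over it, and tilt.

Emit:
arm_command:
  motion:
    - {"hand": 1,"dx": 4,"dy": 11,"dz": 10,"ax": 0,"ay": 0,"az": 0}
    - {"hand": 1,"dx": 0,"dy": 0,"dz": 45,"ax": 0,"ay": 0,"az": 0}
    - {"hand": 1,"dx": 0,"dy": 0,"dz": 45,"ax": 0,"ay": 0,"az": 0}
    - {"hand": 1,"dx": -6,"dy": -17,"dz": 5,"ax": 9.4,"ay": -3.4,"az": 0}
    - {"hand": 1,"dx": -6,"dy": -17,"dz": 0,"ax": 9.4,"ay": -3.4,"az": 0}
    - {"hand": 1,"dx": -6,"dy": -17,"dz": 0,"ax": 9.4,"ay": -3.4,"az": 0}
    - {"hand": 1,"dx": -6,"dy": -17,"dz": 0,"ax": 9.4,"ay": -3.4,"az": 0}
    - {"hand": 1,"dx": -6,"dy": -17,"dz": 0,"ax": 9.4,"ay": -3.4,"az": 0}
    - {"hand": 1,"dx": -6,"dy": -17,"dz": 0,"ax": 9.4,"ay": -3.4,"az": 0}
    - {"hand": 1,"dx": -6,"dy": -17,"dz": 0,"ax": 9.4,"ay": -3.4,"az": 0}

```text
clock: 10.3
ee_pos: [579.2, 54.9, 258.6]
eef_rot: [[0.109, 0.941, 0.321], [0.319, -0.34, 0.885], [0.941, 0.006, -0.337]]
contact_force: [1.0, -0.1, -0.5]
opening: 0.1
grip_force: 0.0
```

```bash
python3 -c "from h import *;tip();print(np.round(r.observe()['eef_rot'],2))"
```

```text
10.3 tip [-89.   -1.4 269.6] edge [-85.1  -1.4 280.4] F [ 1.  -0.1 -0.5]
[[ 0.11  0.94  0.32]
 [ 0.32 -0.34  0.88]
 [ 0.94  0.01 -0.34]]
```

Emit:
arm_command:
  motion:
    - {"hand": 1,"dx": 0,"dy": 0,"dz": -36,"ax": 0,"ay": 0,"az": 0}
    - {"hand": 1,"dx": 0,"dy": 0,"dz": -36,"ax": 0,"ay": 0,"az": 0}
    - {"hand": 1,"dx": 0,"dy": 0,"dz": -36,"ax": 0,"ay": 0,"az": 0}
    - {"hand": 1,"dx": 9,"dy": 24.5,"dz": 0,"ax": 0,"ay": 0,"az": 0}
    - {"hand": 1,"dx": 9,"dy": 24.5,"dz": 0,"ax": 0,"ay": 0,"az": 0}
    - {"hand": 1,"dx": 0,"dy": 0,"dz": 0,"ax": 0,"ay": 0,"az": 0}

```text
clock: 11.05
ee_pos: [597.3, 106.2, 149.5]
eef_rot: [[0.112, 0.942, 0.317], [0.323, -0.336, 0.884], [0.94, 0.003, -0.342]]
contact_force: [0.1, -0.4, 0.4]
opening: -0.2
grip_force: 0.0
```

```bash
python3 -c "from h import *;tip();import pickle;pickle.dump(snap('scene'),open('m1.pkl','wb'))"
```

```text
11.05 tip [-34.5  -1.1 160.7] edge [-30.5  -1.1 171.5] F [ 0.1 -0.4  0.4]
```

Emit:
arm_command:
  motion:
    - {"hand": 1,"dx": 0,"dy": 0,"dz": 0,"ax": 0,"ay": 0,"az": 0}
    - {"hand": 1,"dx": 0,"dy": 0,"dz": 0,"ax": 0,"ay": 0,"az": 0}
    - {"hand": 1,"dx": 0,"dy": 0,"dz": 0,"ax": 0,"ay": 0,"az": 0}
    - {"hand": 1,"dx": 0,"dy": 0,"dz": 0,"ax": 0,"ay": 0,"az": 0}
    - {"hand": 1,"dx": 0,"dy": 0,"dz": 0,"ax": 0,"ay": 0,"az": 0}
    - {"hand": 1,"dx": 0,"dy": 0,"dz": 0,"ax": 0,"ay": 0,"az": 0}
    - {"hand": 1,"dx": 0,"dy": 0,"dz": 0,"ax": 0,"ay": 0,"az": 0}
    - {"hand": 1,"dx": 0,"dy": 0,"dz": 0,"ax": 0,"ay": 0,"az": 0}
    - {"hand": 1,"dx": 0,"dy": 0,"dz": 0,"ax": 0,"ay": 0,"az": 0}
    - {"hand": 1,"dx": 0,"dy": 0,"dz": 0,"ax": 0,"ay": 0,"az": 0}

```text
clock: 12.35
ee_pos: [597.1, 104.7, 148.9]
eef_rot: [[0.114, 0.941, 0.32], [0.323, -0.339, 0.884], [0.94, 0.003, -0.342]]
contact_force: [0.7, -0.2, 0.0]
opening: 0.0
grip_force: 0.0
```

Run:
```python
from h import *
import pickle
tip();s=snap('scene');m=pickle.load(open('m1.pkl','rb'))
pickle.dump(s,open('m2.pkl','wb'))
# changed region centroid in far-end strip = lid motion measure
d=cv2.absdiff(s['image'],m['image']).max(2)>40
ys,xs=np.nonzero(d);print(len(xs),xs.min() if len(xs) else 0,xs.max() if len(xs) else 0,ys.min() if len(xs) else 0,ys.max() if len(xs) else 0)
```

```text
12.35 tip [-36.   -1.3 160. ] edge [-32.1  -1.3 170.8] F [ 0.7 -0.2  0. ]
2714 107 333 14 281
```

Emit:
arm_command:
  motion:
    - {"hand": 1,"dx": 0,"dy": 0,"dz": 0,"ax": 0,"ay": 0,"az": 0}
    - {"hand": 1,"dx": 0,"dy": 0,"dz": 0,"ax": 0,"ay": 0,"az": 0}
    - {"hand": 1,"dx": 0,"dy": 0,"dz": 0,"ax": 0,"ay": 0,"az": 0}
    - {"hand": 1,"dx": 0,"dy": 0,"dz": 0,"ax": 0,"ay": 0,"az": 0}
    - {"hand": 1,"dx": 0,"dy": 0,"dz": 0,"ax": 0,"ay": 0,"az": 0}
    - {"hand": 1,"dx": 0,"dy": 0,"dz": 0,"ax": 0,"ay": 0,"az": 0}
    - {"hand": 1,"dx": 0,"dy": 0,"dz": 0,"ax": 0,"ay": 0,"az": 0}
    - {"hand": 1,"dx": 0,"dy": 0,"dz": 0,"ax": 0,"ay": 0,"az": 0}
    - {"hand": 1,"dx": 0,"dy": 0,"dz": 0,"ax": 0,"ay": 0,"az": 0}
    - {"hand": 1,"dx": 0,"dy": 0,"dz": 0,"ax": 0,"ay": 0,"az": 0}

```text
clock: 13.65
ee_pos: [597.0, 104.7, 148.9]
eef_rot: [[0.114, 0.941, 0.32], [0.323, -0.339, 0.884], [0.94, 0.003, -0.343]]
contact_force: [-0.6, -0.7, -1.1]
opening: -0.2
grip_force: 0.7
```

Emit:
arm_command:
  motion:
    - {"hand": 1,"dx": 0,"dy": 0,"dz": 0,"ax": 0,"ay": 0,"az": 0}
    - {"hand": 1,"dx": 0,"dy": 0,"dz": 0,"ax": 0,"ay": 0,"az": 0}
    - {"hand": 1,"dx": 0,"dy": 0,"dz": 0,"ax": 0,"ay": 0,"az": 0}
    - {"hand": 1,"dx": 0,"dy": 0,"dz": 0,"ax": 0,"ay": 0,"az": 0}
    - {"hand": 1,"dx": 0,"dy": 0,"dz": 0,"ax": 0,"ay": 0,"az": 0}
    - {"hand": 1,"dx": 0,"dy": 0,"dz": 0,"ax": 0,"ay": 0,"az": 0}
    - {"hand": 1,"dx": 0,"dy": 0,"dz": 0,"ax": 0,"ay": 0,"az": 0}
    - {"hand": 1,"dx": 0,"dy": 0,"dz": 0,"ax": 0,"ay": 0,"az": 0}

```text
clock: 14.65
ee_pos: [597.0, 104.7, 148.9]
eef_rot: [[0.113, 0.941, 0.32], [0.323, -0.339, 0.884], [0.94, 0.003, -0.342]]
contact_force: [0.3, -1.7, -1.2]
opening: 0.0
grip_force: 0.7
```

Run:
```python
from h import *
tip();s0=snap('scene');F=[]
for k in range(8): s=snap('scene');F.append(r.observe()['contact_force'])
print(np.mean(F,0).round(2),np.std(F,0).round(2))
d=cv2.absdiff(s['image'],s0['image']).max(2)>40;print('changed',d.sum())
tip();pose=[597.7,110.3,1.2233]
a=cv2.cvtColor(s['image'],cv2.COLOR_RGB2BGR)[100:260,200:380]
a=cv2.resize(a,(675,600),interpolation=cv2.INTER_CUBIC)
for th,col in((1.,(0,0,255)),(.8,(0,255,0)),(.7,(255,0,0)),(.6,(255,0,255))):
  for u in proj(s,cw(pose,[(55-135*np.cos(th),y,90.5+135*np.sin(th)) for y in(-100,100)])):
    cv2.circle(a,tuple(int(v) for v in ((u-[200,100])*3.75+2)),2,col,-1)
cv2.imwrite('pics/s7.png',a)
```

```text
14.65 tip [-36.   -1.3 160. ] edge [-32.1  -1.2 170.8] F [ 0.3 -1.7 -1.2]
[-0.23 -0.99 -0.97] [0.45 0.66 0.72]
changed 0
15.1 tip [-36.   -1.3 160. ] edge [-32.1  -1.3 170.8] F [-0.  -1.9 -0.4]
```

View pics/s7.png

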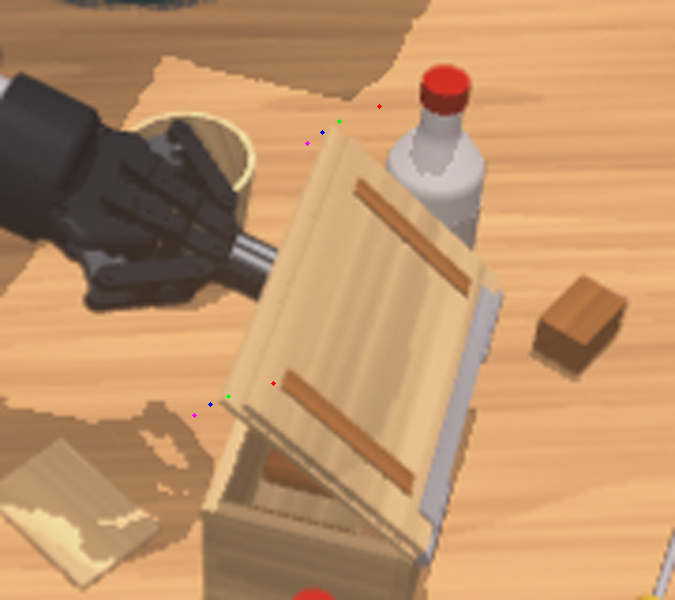

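The lid rests at about 0.77 rad on the fingertips: its corner at (222,402) sits near the green 0.8 mark, it is still, and the force is about 1.4 N. I let it down along the arc.

Emit:
arm_command:
  motion:
    - {"hand": 1,"dx": -0.6,"dy": -1.6,"dz": -2,"ax": 0,"ay": 0,"az": 0}
    - {"hand": 1,"dx": -0.6,"dy": -1.6,"dz": -2,"ax": 0,"ay": 0,"az": 0}
    - {"hand": 1,"dx": -0.6,"dy": -1.6,"dz": -2,"ax": 0,"ay": 0,"az": 0}
    - {"hand": 1,"dx": -0.6,"dy": -1.6,"dz": -2,"ax": 0,"ay": 0,"az": 0}
    - {"hand": 1,"dx": -0.6,"dy": -1.6,"dz": -2,"ax": 0,"ay": 0,"az": 0}
    - {"hand": 1,"dx": -0.6,"dy": -1.6,"dz": -2,"ax": 0,"ay": 0,"az": 0}
    - {"hand": 1,"dx": -0.6,"dy": -1.6,"dz": -2,"ax": 0,"ay": 0,"az": 0}
    - {"hand": 1,"dx": -0.6,"dy": -1.6,"dz": -2,"ax": 0,"ay": 0,"az": 0}
    - {"hand": 1,"dx": -0.6,"dy": -1.6,"dz": -2,"ax": 0,"ay": 0,"az": 0}
    - {"hand": 1,"dx": -0.6,"dy": -1.6,"dz": -2,"ax": 0,"ay": 0,"az": 0}

```text
clock: 16.35
ee_pos: [591.0, 88.6, 128.8]
eef_rot: [[0.114, 0.941, 0.32], [0.323, -0.339, 0.884], [0.94, 0.003, -0.342]]
contact_force: [-0.7, -0.7, -1.1]
opening: -0.3
grip_force: 0.4
```

```bash
python3 -c "from h import *;tip()"
```

```text
16.35 tip [-53.2  -1.1 139.9] edge [-49.3  -1.1 150.7] F [-0.7 -0.7 -1.1]
```

Emit:
arm_command:
  motion:
    - {"hand": 1,"dx": -0.4,"dy": -1.1,"dz": -2.3,"ax": 0,"ay": 0,"az": 0}
    - {"hand": 1,"dx": -0.4,"dy": -1.1,"dz": -2.3,"ax": 0,"ay": 0,"az": 0}
    - {"hand": 1,"dx": -0.4,"dy": -1.1,"dz": -2.3,"ax": 0,"ay": 0,"az": 0}
    - {"hand": 1,"dx": -0.4,"dy": -1.1,"dz": -2.3,"ax": 0,"ay": 0,"az": 0}
    - {"hand": 1,"dx": -0.4,"dy": -1.1,"dz": -2.3,"ax": 0,"ay": 0,"az": 0}
    - {"hand": 1,"dx": -0.4,"dy": -1.1,"dz": -2.3,"ax": 0,"ay": 0,"az": 0}
    - {"hand": 1,"dx": -0.4,"dy": -1.1,"dz": -2.3,"ax": 0,"ay": 0,"az": 0}
    - {"hand": 1,"dx": -0.4,"dy": -1.1,"dz": -2.3,"ax": 0,"ay": 0,"az": 0}
    - {"hand": 1,"dx": -0.4,"dy": -1.1,"dz": -2.3,"ax": 0,"ay": 0,"az": 0}
    - {"hand": 1,"dx": -0.4,"dy": -1.1,"dz": -2.3,"ax": 0,"ay": 0,"az": 0}

```text
clock: 17.6
ee_pos: [587.0, 77.6, 105.8]
eef_rot: [[0.113, 0.941, 0.32], [0.323, -0.339, 0.883], [0.94, 0.003, -0.342]]
contact_force: [0.2, -0.2, -1.1]
opening: 0.4
grip_force: 0.5
```

```bash
python3 -c "from h import *;tip()"
```

```text
17.6 tip [-64.9  -1.1 116.9] edge [-60.9  -1.1 127.7] F [ 0.2 -0.2 -1.1]
```

Emit:
arm_command:
  motion:
    - {"hand": 1,"dx": -0.2,"dy": -0.5,"dz": -1.9,"ax": 0,"ay": 0,"az": 0}
    - {"hand": 1,"dx": -0.2,"dy": -0.5,"dz": -1.9,"ax": 0,"ay": 0,"az": 0}
    - {"hand": 1,"dx": -0.2,"dy": -0.5,"dz": -1.9,"ax": 0,"ay": 0,"az": 0}
    - {"hand": 1,"dx": -0.2,"dy": -0.5,"dz": -1.9,"ax": 0,"ay": 0,"az": 0}
    - {"hand": 1,"dx": -0.2,"dy": -0.5,"dz": -1.9,"ax": 0,"ay": 0,"az": 0}
    - {"hand": 1,"dx": -0.2,"dy": -0.5,"dz": -1.9,"ax": 0,"ay": 0,"az": 0}
    - {"hand": 1,"dx": -0.2,"dy": -0.5,"dz": -1.9,"ax": 0,"ay": 0,"az": 0}
    - {"hand": 1,"dx": -0.2,"dy": -0.5,"dz": -1.9,"ax": 0,"ay": 0,"az": 0}
    - {"hand": 1,"dx": -0.2,"dy": -0.5,"dz": -1.9,"ax": 0,"ay": 0,"az": 0}
    - {"hand": 1,"dx": -0.2,"dy": -0.5,"dz": -1.9,"ax": 0,"ay": 0,"az": 0}

```text
clock: 18.85
ee_pos: [585.0, 72.7, 86.8]
eef_rot: [[0.114, 0.941, 0.319], [0.323, -0.339, 0.884], [0.94, 0.003, -0.342]]
contact_force: [0.3, 0.2, -1.2]
opening: 0.1
grip_force: 0.5
```

Emit:
arm_command:
  motion:
    - {"hand": 1,"dx": 0,"dy": 0,"dz": -1.4,"ax": 0,"ay": 0,"az": 0}
    - {"hand": 1,"dx": 0,"dy": 0,"dz": -1.4,"ax": 0,"ay": 0,"az": 0}
    - {"hand": 1,"dx": 0,"dy": 0,"dz": -1.4,"ax": 0,"ay": 0,"az": 0}
    - {"hand": 1,"dx": 0,"dy": 0,"dz": -1.4,"ax": 0,"ay": 0,"az": 0}
    - {"hand": 1,"dx": 0,"dy": 0,"dz": -1.4,"ax": 0,"ay": 0,"az": 0}
    - {"hand": 1,"dx": 0,"dy": 0,"dz": -1.4,"ax": 0,"ay": 0,"az": 0}
    - {"hand": 1,"dx": 0,"dy": 0,"dz": -1.4,"ax": 0,"ay": 0,"az": 0}
    - {"hand": 1,"dx": 0,"dy": 0,"dz": -1.4,"ax": 0,"ay": 0,"az": 0}
    - {"hand": 1,"dx": 0,"dy": 0,"dz": -1.4,"ax": 0,"ay": 0,"az": 0}
    - {"hand": 1,"dx": 0,"dy": 0,"dz": -1.4,"ax": 0,"ay": 0,"az": 0}

```text
clock: 20.1
ee_pos: [585.1, 72.7, 72.8]
eef_rot: [[0.113, 0.941, 0.32], [0.323, -0.339, 0.884], [0.94, 0.003, -0.342]]
contact_force: [0.0, -1.3, -1.3]
opening: 0.2
grip_force: 0.9
```

```bash
python3 -c "from h import *;tip()"
```

```text
20.1 tip [-70.2  -0.9  83.9] edge [-66.2  -0.9  94.7] F [ 0.  -1.3 -1.3]
```

Emit:
arm_command:
  motion:
    - {"hand": 1,"dx": 0,"dy": 0,"dz": -1,"ax": 0,"ay": 0,"az": 0}
    - {"hand": 1,"dx": 0,"dy": 0,"dz": -1,"ax": 0,"ay": 0,"az": 0}
    - {"hand": 1,"dx": 0,"dy": 0,"dz": -1,"ax": 0,"ay": 0,"az": 0}
    - {"hand": 1,"dx": 0,"dy": 0,"dz": -1,"ax": 0,"ay": 0,"az": 0}
    - {"hand": 1,"dx": 0,"dy": 0,"dz": -1,"ax": 0,"ay": 0,"az": 0}
    - {"hand": 1,"dx": 0,"dy": 0,"dz": -1,"ax": 0,"ay": 0,"az": 0}
    - {"hand": 1,"dx": 0,"dy": 0,"dz": -1,"ax": 0,"ay": 0,"az": 0}
    - {"hand": 1,"dx": 0,"dy": 0,"dz": -1,"ax": 0,"ay": 0,"az": 0}
    - {"hand": 1,"dx": 0,"dy": 0,"dz": -1,"ax": 0,"ay": 0,"az": 0}
    - {"hand": 1,"dx": 0,"dy": 0,"dz": -1,"ax": 0,"ay": 0,"az": 0}

```text
clock: 21.35
ee_pos: [585.1, 72.8, 63.0]
eef_rot: [[0.113, 0.941, 0.32], [0.323, -0.339, 0.884], [0.94, 0.003, -0.342]]
contact_force: [-0.1, -0.8, 0.4]
opening: -0.3
grip_force: 0.0
```

Emit:
arm_command:
  motion:
    - {"hand": 1,"dx": 0,"dy": 0,"dz": -1,"ax": 0,"ay": 0,"az": 0}
    - {"hand": 1,"dx": 0,"dy": 0,"dz": -1,"ax": 0,"ay": 0,"az": 0}
    - {"hand": 1,"dx": 0,"dy": 0,"dz": -1,"ax": 0,"ay": 0,"az": 0}
    - {"hand": 1,"dx": 0,"dy": 0,"dz": -1,"ax": 0,"ay": 0,"az": 0}
    - {"hand": 1,"dx": 0,"dy": 0,"dz": -1,"ax": 0,"ay": 0,"az": 0}
    - {"hand": 1,"dx": 0,"dy": 0,"dz": -1,"ax": 0,"ay": 0,"az": 0}
    - {"hand": 1,"dx": 0,"dy": 0,"dz": -1,"ax": 0,"ay": 0,"az": 0}
    - {"hand": 1,"dx": 0,"dy": 0,"dz": -1,"ax": 0,"ay": 0,"az": 0}
    - {"hand": 1,"dx": 0,"dy": 0,"dz": -1,"ax": 0,"ay": 0,"az": 0}
    - {"hand": 1,"dx": 0,"dy": 0,"dz": -1,"ax": 0,"ay": 0,"az": 0}

```text
clock: 22.6
ee_pos: [585.0, 72.7, 52.8]
eef_rot: [[0.113, 0.941, 0.32], [0.323, -0.339, 0.884], [0.94, 0.003, -0.342]]
contact_force: [-0.1, -0.4, -0.6]
opening: -0.1
grip_force: 0.0
```

Run:
```python
from h import *
tip();F=[]
for k in range(10): s=snap('scene');F.append(r.observe()['contact_force'])
print(np.mean(F,0).round(2))
```

```text
22.6 tip [-70.2  -0.9  64. ] edge [-66.2  -0.9  74.8] F [-0.1 -0.4 -0.6]
[-0.03  0.3   0.14]
```

Emit:
arm_command:
  motion:
    - {"hand": 1,"dx": -3.2,"dy": -8.8,"dz": 3.4,"ax": 0,"ay": 0,"az": 0}
    - {"hand": 1,"dx": -3.2,"dy": -8.8,"dz": 3.4,"ax": 0,"ay": 0,"az": 0}
    - {"hand": 1,"dx": -3.2,"dy": -8.8,"dz": 3.4,"ax": 0,"ay": 0,"az": 0}
    - {"hand": 1,"dx": -3.2,"dy": -8.8,"dz": 3.4,"ax": 0,"ay": 0,"az": 0}
    - {"hand": 1,"dx": -3.2,"dy": -8.8,"dz": 5,"ax": 0,"ay": 0,"az": 0}
    - {"hand": 1,"dx": -3.2,"dy": -8.8,"dz": 10,"ax": 0,"ay": 0,"az": 0}
    - {"hand": 1,"dx": -3,"dy": -8,"dz": 25,"ax": 0,"ay": 0,"az": 0}
    - {"hand": 1,"dx": -3,"dy": -8,"dz": 30,"ax": 0,"ay": 0,"az": 0}
    - {"hand": 1,"dx": -3,"dy": -8,"dz": 30,"ax": 0,"ay": 0,"az": 0}
    - {"hand": 1,"dx": 0,"dy": 0,"dz": 0,"ax": 0,"ay": 0,"az": 0}

```text
clock: 24.35
ee_pos: [557.3, -5.1, 169.1]
eef_rot: [[0.11, 0.941, 0.321], [0.325, -0.34, 0.883], [0.939, 0.007, -0.343]]
contact_force: [-0.5, -0.4, -0.5]
opening: 0.4
grip_force: 0.0
```

Run:
```python
from h import *
tip();pose=[597.7,110.3,1.2233]
s=snap('scene')
a=cv2.cvtColor(s['image'],cv2.COLOR_RGB2BGR)
a=cv2.resize(a,(768,576),interpolation=cv2.INTER_CUBIC)
for u in proj(s,cw(pose,[(-80,-100,90.5),(-80,100,90.5)])): cv2.circle(a,tuple(int(v) for v in u*1.5),2,(255,0,255),-1)
cv2.imwrite('pics/s8.png',a)
```

```text
24.35 tip [-152.8   -1.3  180.3] edge [-148.9   -1.2  191.1] F [-0.5 -0.4 -0.5]
```

View pics/s8.png

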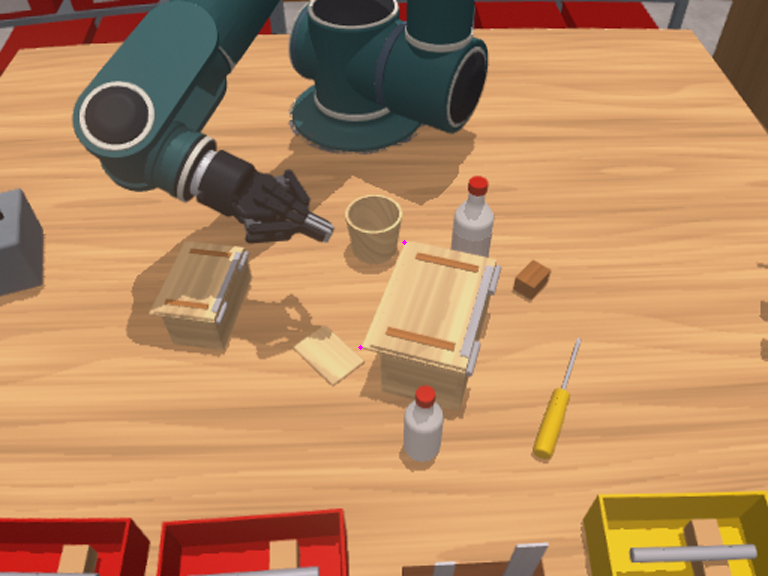

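The lid is shut, with its lip corners at (362,348) and (404,243) on the predicted marks. Everything else stands where it was, and the hand is clear.

```bash
python3 -c "from h import *;print(r.sign_off())"
```

```text
the job is handed in; nothing more can be done
None
```

The job is handed in: the lid was nudged over, fell by itself, was caught at about 0.77 rad and let down slowly until shut; the hand is clear and, in the last picture, nothing else has moved.

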